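# Get the bench block out from behind the jars

### The arm

A 6-joint arm with a two-finger parallel gripper is mounted at the origin on the work surface. World frame = base frame: x ahead of the robot, y to its left, z up, the work surface at z = 0. Lengths are in m, angles in rad, forces in N, time in s.
With the tool pointing down it reaches from about 0.25 to 0.775 m from the base axis. Payload 8.9 kg.
Tool frame: the origin (TCP) lies between the finger pads; the fingertips stand 11 mm ahead of it and the grasp point (between the pads) lies 8 mm behind it; z points along the fingers, y is the direction in which the jaws open and shut (so a half turn about z gives the same grasp; the last joint's range is limited). The gripper opens to 85 mm and grips with 20 to 120 N. Pads are 22 mm wide; open, the fingers measure 114 mm over their backs; the gripper's body (76 mm by 85 mm) begins 54 mm behind the grasp point. The pads swing forward as they close: fully open they stand 13 mm farther back than shut.
Start: joints at [-1.417, 0.291, -0.153, 1.127, 0, 1.431], TCP at [0.152, -0.503, 0.242] pointing down, gripper open.
Joint ranges: [-2.52, 2.52], [-0.91, 1.74], [-1.3, 1.37], [-1.96, 2.02], [-1.52, 1.47], [-3.14, 3.14]. Speed limits (rad/s): [2.22, 2.22, 2.79, 3.14, 3.14, 3.14].

### API

Orientations are given as a unit quaternion [x, y, z, w].
In Python, from bench import env gives the robot as it stands.
- The arm moves only by the tool servo_tool, never from a script. Its argument "series" is a list that holds one entry, the list of rows, each a list of 7 numbers: the turn, a rotation vector about the tool's x, y, z in rad, then the shift along the tool's x, y, z in mm, then the opening, from 0 (shut) to 1 (fully open). A call has 1 to 8 rows; each row is the pose to reach, as a shift and turn from the pose commanded when the call began, along the tool's axes at that moment; what a row does not reach only later rows make up. A row lasts 1/8 s, in which the tool goes at most 62.5 mm and 10.7 degrees, less where a joint would pass 70% of its speed; a pose out of reach is approached as far as the arm can. A call with a gripper value outside its range is refused whole. The fingers move at their own pace and stop on an object; "newtons" is the grip in N (left out, the last holds). Time passes only in rows, so rows that repeat a pose let the fingers close. It gives the time, the measured TCP pose, the force and the opening at its end, in the units of the state.
- env.state(): the state, without advancing time (a new reading comes with each control period).
- env.snapshot(name): name is "side" or "top"; returns a dict with "img" (384x512x3 uint8, red, green, blue), "z_map" (384x512 float32, m along the optical axis (not along the pixel's ray), 0 where there is no reading), "mtx" (3x3 intrinsics, pixels), "position" and "attitude" of the camera in the world. Camera axes: x right, y up, looking along -z (the intrinsics and any distortion apply to the point x, -y, -z); pixel columns grow to the right and rows downward; lengths in m; the calibration is good to about 2 mm. A picture is of the moment at which its call begins.
- env.finish_job(): hands the job in, once; it reports no verdict.
The state is a dict: "time_s": time; "joint_pos": joint angles; "qvel": joint speeds; "effort": joint torques, N m; "position": TCP position; "orientation": TCP orientation; "wrist_force": force on the tool from outside, world axes, zero at the start; "moment": the same for the moment, N m; "width": opening from 0.0 (shut) to 1.0 (fully open).
Only numpy, scipy, OpenCV 4.12 (cv2) and the standard library are available. Lean on these libraries where they do the work, as an engineer would, in place of code of your own. Each camera call takes 0.05 s, during which the arm holds its last target. There are 200 camera calls.

### The job

Set the bench up for hammering: clear the jar, the bottle and the small tin out of the wooden tray and stand all three on the green cutting mat, then fetch the flat steel bench block from the back of the tray and lay it centred and square on the black rubber pad, long side along long side. Then tidy up: stand the tin at the back of the tray, in the place where the block lay, and the jar and the bottle each back on the very spot where it stood at the start. Keep everything upright, and leave the little pot of ring blanks where it is.

Things in the scene. Friction and masses are not known exactly. Their poses are not given: they have to be found in the camera images.
- jar: Straight white ceramic jar, 56 mm diameter, 84 mm high, with a knurled aluminium lid of the same diameter on top (88 to 108 mm height; 108 mm tall in all), about 0.28 kg, loose. Stands at the front (robot side) of the tray beside the bottle; which is left and which right varies. Origin: centre of its underside, z up.
- bottle: Amber glass bottle, 50 mm diameter up to 74 mm height, then a shoulder narrowing to a black cylindrical cap, 26 mm diameter, from 97 to 123 mm height (123 mm tall in all), about 0.16 kg, loose; can be lifted by the cap. Stands upright at the front of the tray, its axis about 67 mm from the jar's. Origin: centre of its underside, z up.
- tin: Small round aluminium tin with a glass window in its lid, 41 mm diameter (39 mm in its lower half), 25 mm high, 0.05 kg, loose, closed. At the start it stands on top of the bench block. Origin: centre of its underside, z up.
- block: Flat rectangular steel bench block, 50 mm (its x) by 95 mm (its y), 20 mm high, about 0.73 kg, loose; grip it across its 50 mm width. At the start it lies at the back of the tray (far from the robot), long side across, a few mm behind jar and bottle, with the tin on it. Origin: centre of its underside, z up.
- tray: Shallow wooden tray fixed to the bench, 176 (its x) by 162 mm (its y), floor 5 mm thick, rim 6 mm thick, 12 mm high. Dark felt marks the places: two 63 mm rounds at the front (x -35, y +33 and -33 mm) for jar and bottle, a strip 58 by 110 mm (x, y) at the back (centre x +25, y 0) where the block lies. Origin: centre of underside, x away from the robot, z up.
- mat: Green cutting mat with a white grid, 220 mm (its x) by 150 mm (its y), 3 mm thick, fixed flat to the bench, empty at the start, on one side of the tray (left or right varies). The side area for the cleared things. Origin: centre of the underside, z up.
- pad: Black rubber pad, 65 mm (its x) by 110 mm (its y), 10 mm thick, fixed to the bench on the other side of the tray from the mat. Origin: centre of the underside, z up.
- pot: Small open cream pot with ring blanks in it, 46 mm diameter at the rim, 24 mm high, 0.05 kg, loose, a bystander: it stands on the bench between the robot and the tray. Leave it alone. Origin: centre of its underside, z up.

How it is judged:
By the outcome, as a careful person would: the job done as asked, in the order asked, and still so for the second after the job is handed in, with the robot touching nothing.
It also fails if it takes over 141 s, if anything falls off the work surface, if the arm or the gripper's body presses on something with over 40 N, if the wrist force passes 120 N, or if a joint passes its speed limit or range.

## Working session

There is one attempt and no reset: what is moved stays moved. The work goes in short steps, Python scripts to look and compute and a tool call to move; the robot and the scene stay as the last step left them, time stands still between calls to the robot, and variables do not carry over. Pictures are saved under pics/ and viewed, about 12 in all and at most 16, crops included, and the job is handed in when it is done.

Besides the shell and the picture viewer there is one more tool, called after "Call:" as name(argument=value, ...) on one line, values as JSON. servo_tool: Moves the arm, as the interface text tells. Its arguments: {"type":"object","properties":{"series":{"type":"array"},"newtons":{"type":"number"}},"required":["series"]}

```bash
ls; mkdir -p pics
cat > h.py <<'E'
import numpy as np, cv2
from bench import env
from scipy.spatial.transform import Rotation as R
def snap(n,f=None):
    s=env.snapshot(n)
    if f: cv2.imwrite(f'pics/{f}.png',s['img'][:,:,::-1])
    return s
def pts(s):
    "world points of every pixel from depth"
    z=s['z_map'];K=s['mtx'];v,u=np.mgrid[:z.shape[0],:z.shape[1]]
    c=np.stack([(u-K[0,2])/K[0,0]*z,-(v-K[1,2])/K[1,1]*z,-z],-1)
    return c@rot(s).T+np.array(s['position'])
def rot(s):
    a=np.array(s['attitude'])
    return a if a.shape==(3,3) else R.from_quat(a).as_matrix()
def ray(s,u,v,h):
    K=s['mtx'];u=np.asarray(u,float);v=np.asarray(v,float)
    d=np.stack([(u-K[0,2])/K[0,0],-(v-K[1,2])/K[1,1],-np.ones_like(u)],-1)@rot(s).T
    p=np.array(s['position']);return p+d*((h-p[2])/d[...,2])[...,None]
def st():
    s=env.state();np.set_printoptions(precision=4,suppress=True)
    print(s['time_s'],np.array(s['position']),np.array(s['orientation']),'F',np.array(s['wrist_force']),'w',s['width'],'q',np.array(s['joint_pos']))
    return s
E
python3 - <<'E'
from h import *
st()
for n in('top','side'):
    s=snap(n,n+'0');print({k:v for k,v in s.items() if k not in('img','z_map')})
    np.savez(f'{n}0.npz',**s)
E
```

```text
pics
0.0 [ 0.1515 -0.5022  0.2417] [ 0.9893  0.1459 -0.     -0.0007] F [-0.076  -0.816   0.8853] w 0.9982395988830701 q [-1.4173  0.2913 -0.1542  1.1267 -0.      1.4315]
{'mtx': array([[413.9034,   0.    , 248.6991],
       [  0.    , 413.9034, 188.3695],
       [  0.    ,   0.    ,   1.    ]]), 'position': array([0.4358, 0.0054, 0.8347]), 'attitude': array([-0.0195,  0.0239,  0.7113, -0.7022])}
{'mtx': array([[382.9823,   0.    , 255.2615],
       [  0.    , 382.9823, 191.7475],
       [  0.    ,   0.    ,   1.    ]]), 'position': array([0.4709, 0.7565, 0.5687]), 'attitude': array([-0.0169,  0.4666,  0.8841, -0.0166])}
```

View pics/top0.png

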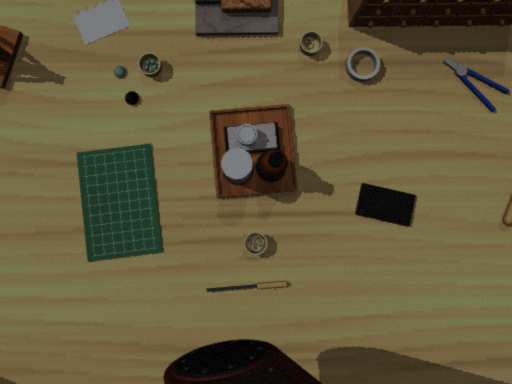

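View pics/side0.png

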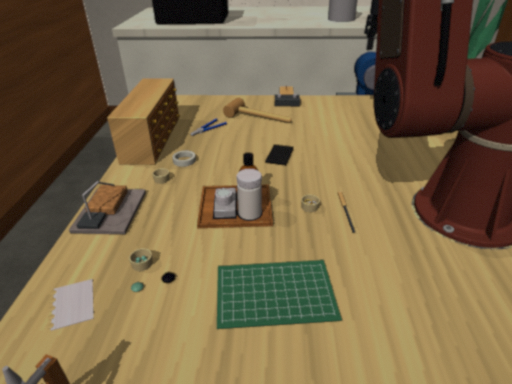

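The top view (up = +x, left = +y) shows the green mat at left (120,202) and the black pad at right (386,205). The tray is at (253,151), with the jar at (237,166), the bottle at (271,165), and the tin on the block at (247,135). The pot is at (256,244). The side view agrees.

```bash
cat >> h.py <<'E'
def rect(P):
    (c,(w,h),a)=cv2.minAreaRect((np.asarray(P)[:,:2]*1000).astype(np.float32))
    if w>h: w,h,a=h,w,a-90   # a: now direction of short side
    a=(a+90)%180-90
    return np.round(c,1),round(w,1),round(h,1),round(a,2)
def big(m):
    n,l,s,_=cv2.connectedComponentsWithStats(m.astype(np.uint8));return l==1+np.argmax(s[1:,4])
def edge(s,m,h):
    c=max(cv2.findContours(m.astype(np.uint8),cv2.RETR_EXTERNAL,cv2.CHAIN_APPROX_NONE)[0],key=cv2.contourArea)[:,0]
    return ray(s,c[:,0],c[:,1],h)
def circ(P):
    P=P[:,:2]*1000;A=np.c_[P,np.ones(len(P))];x=np.linalg.lstsq(A,(P**2).sum(1),rcond=None)[0]
    c=x[:2]/2;return np.round(c,1),round(float(np.sqrt(x[2]+c@c)),1)
E
python3 - <<'E'
from h import *
s=dict(np.load('top0.npz'));P=pts(s);hsv=cv2.cvtColor(s['img'],cv2.COLOR_RGB2HSV)
H,S,V=[hsv[...,i].astype(int) for i in range(3)]
v,u=np.mgrid[:384,:512]
Z=P[...,2]
def box(a,b,c,d): return (u>=a)&(u<=b)&(v>=c)&(v<=d)
g=big((H>50)&(H<95)&(S>80)&box(60,180,130,280));print('mat',rect(edge(s,g,.003)), Z[g].mean())
p=big((V<60)&box(345,425,175,235));print('pad',rect(edge(s,p,.010)),np.median(Z[p]))
t=big((Z>.004)&box(200,305,95,205));print('tray',rect(edge(s,t,.012)))
for n,lo,hi,b,h in[('jar',.1,.125,(200,255,95,205),.113),('bottle',.115,.14,(256,305,95,205),.128),('tin',.04,.06,(230,265,118,150),.05),('block',.015,.032,(220,285,118,156),.025),('pot',.012,.04,(240,275,228,262),.024)]:
    m=big((Z>lo)&(Z<hi)&box(*b));e=edge(s,m,h);print(n,m.sum(),np.median(Z[m]),circ(e),rect(e),'mean',np.median(P[m],0)*1000)
cv2.imwrite('pics/crop0.png',cv2.resize(s['img'][95:255,200:305,::-1],None,fx=5,fy=5,interpolation=cv2.INTER_CUBIC)[:600])
E
```

```text
mat (array([463.7, 260.2]), 149.1, 218.8, -83.49) 0.0062068845227154675
pad (array([ 450.8, -272.4]), 65.3, 112.2, -13.48) 0.010164926024433973
tray (array([562. ,  -9.6]), 163.3, 178.0, -85.65)
jar 808 0.11305010725300296 (array([524.1,  21.5]), 27.4) (array([524.1,  21.4]), 54.4, 54.7, 89.28) mean [524.1106488   22.05737339 113.05010725]
bottle 184 0.1281170295090746 (array([529.7, -45.6]), 12.4) (array([530. , -45.2]), 24.1, 26.0, 88.97) mean [529.23759383 -45.38150105 128.11702951]
tin 360 0.050491735577053165 (array([588.1,   3.5]), 19.7) (array([587.4,   4. ]), 38.3, 40.6, 89.32) mean [588.16407443   3.85869396  50.49173558]
block 823 0.02514237007950393 (array([590.6,  -7.6]), 37.6) (array([586.5,  -6.8]), 51.3, 94.7, 4.78) mean [584.23829407 -21.97893934  25.14237008]
pot 188 0.022428834877412984 (array([378.7, -10.9]), 21.7) (array([378.9, -10.9]), 42.6, 42.9, -0.78) mean [377.65864358 -14.90803677  22.42883488]
```

View pics/crop0.png

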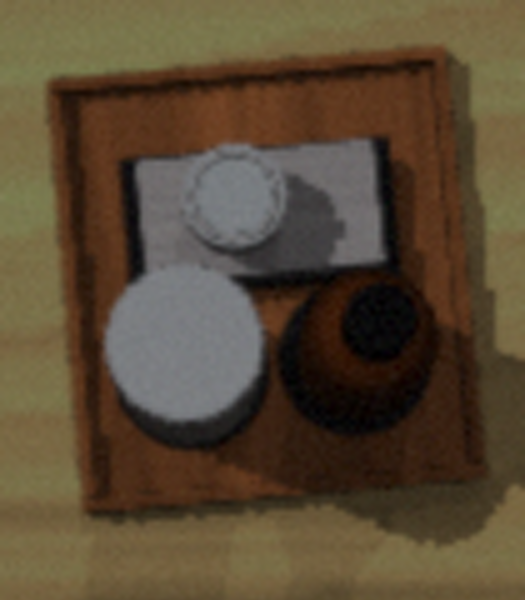

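The measurements are consistent: tray yaw is about +4.4°, and the jar, bottle and block all sit on their felt places. On to the jar.

```bash
cat >> h.py <<'E'
def plan(x,y,z,psi):
    "mm, deg (tool-x heading): remaining turn about tool z and shift in tool axes"
    s=st();r=R.from_quat(s['orientation']);M=r.as_matrix()
    T=np.column_stack([[np.cos(np.radians(psi)),np.sin(np.radians(psi)),0],[np.sin(np.radians(psi)),-np.cos(np.radians(psi)),0],[0,0,-1]])
    print('psi',np.degrees(np.arctan2(M[1,0],M[0,0])),'turn',(r.inv()*R.from_matrix(T)).as_rotvec(),'shift',M.T@(np.array([x,y,z])-np.array(s['position'])*1000))
E
python3 -c "
from h import *
plan(524.1,21.5,190,94.35)"
```

```text
0.1 [ 0.1515 -0.5023  0.2418] [ 0.9893  0.1459 -0.     -0.0006] F [-0.0704  0.0864 -0.1764] w 0.9986366395962173 q [-1.4173  0.2912 -0.154   1.1267 -0.      1.4315]
psi 16.773272063717144 turn [-0.0009 -0.0009 -1.354 ] shift [ 507.9258 -393.9126   52.3302]
```

Call:
servo_tool(series=[[[0, 0, -1.354, 508, -394, 52, 1], [0, 0, -1.354, 508, -394, 52, 1], [0, 0, -1.354, 508, -394, 52, 1], [0, 0, -1.354, 508, -394, 52, 1], [0, 0, -1.354, 508, -394, 52, 1], [0, 0, -1.354, 508, -394, 52, 1], [0, 0, -1.354, 508, -394, 52, 1], [0, 0, -1.354, 508, -394, 52, 1]]], newtons=40)

```text
time_s: 1.1
position: [0.4413, -0.0947, 0.2018]
orientation: [0.678, 0.735, 0.0, 0.0]
wrist_force: [0.7, -0.9, 0.1]
width: 1.001
```

```bash
python3 -c "
from h import *
plan(524.1,21.5,190,94.35)"
```

```text
1.1 [ 0.4413 -0.0947  0.2018] [0.6785 0.7346 0.     0.0002] F [ 0.7043 -0.8865  0.099 ] w 1.0013698888374465 q [-0.3734  0.1811 -0.4099  0.9795 -0.0001  1.1179]
psi 94.5519659857095 turn [0.0002 0.0003 0.0035] shift [109.2196  91.749   11.8356]
```

Call:
servo_tool(series=[[[0, 0, 0, 105, 88, 10, 1], [0, 0, 0, 105, 88, 10, 1], [0, 0, 0, 105, 88, 10, 1], [0, 0, 0, 105, 88, 10, 1], [0, 0, 0, 105, 88, 10, 1]]])

```text
time_s: 1.72
position: [0.5194, 0.0137, 0.192]
orientation: [0.68, 0.733, -0.0, -0.0]
wrist_force: [-0.6, -0.1, -0.4]
width: 1.002
```

```bash
python3 -c "
from h import *
plan(524.1,21.5,87,94.35)
s=snap('side','s1');cv2.imwrite('pics/s1c.png',cv2.resize(s['img'][80:280,150:350,::-1],None,fx=3,fy=3))"
```

```text
1.725 [0.5194 0.0137 0.192 ] [ 0.6802  0.733  -0.0003 -0.0002] F [-0.6031 -0.1111 -0.4337] w 1.0016778245542504 q [-0.1141  0.3155 -0.256   1.     -0.0004  1.3819]
psi 94.28351749131204 turn [-0.0007  0.0002 -0.0012] shift [  7.41     5.3056 104.9496]
```

View pics/s1c.png

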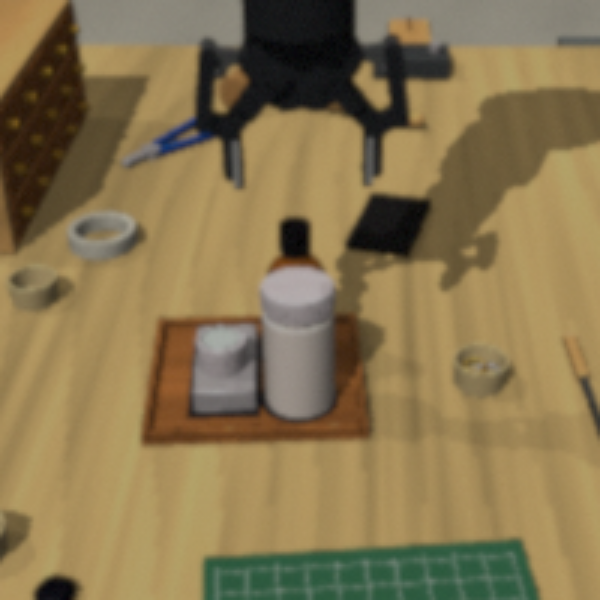

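Call:
servo_tool(series=[[[0, 0, 0, 6.5, 4.5, 0, 1], [0, 0, 0, 6.5, 4.5, 50, 1], [0, 0, 0, 6.5, 4.5, 80, 1], [0, 0, 0, 6.5, 4.5, 105, 1], [0, 0, 0, 6.5, 4.5, 105, 1], [0, 0, 0, 6.5, 4.5, 105, 1]]])

```text
time_s: 2.52
position: [0.5249, 0.0214, 0.088]
orientation: [0.68, 0.733, 0.0, 0.001]
wrist_force: [0.5, 0.1, 0.5]
width: 0.997
```

```bash
python3 -c "
from h import *
plan(524.1,21.5,87,94.35)"
```

```text
2.525 [0.5249 0.0214 0.088 ] [0.6799 0.7333 0.0004 0.0005] F [0.4744 0.0903 0.5488] w 0.9971926884612866 q [-0.0984  0.4303 -0.3888  0.7503  0.      1.3968]
psi 94.330237786414 turn [ 0.0013  0.0002 -0.0003] shift [ 0.1336 -0.773   1.0293]
```

Call:
servo_tool(series=[[[0, 0, 0, 0, -0.8, 0, 0.6], [0, 0, 0, 0, -0.8, 0, 0.5], [0, 0, 0, 0, -0.8, 0, 0.5], [0, 0, 0, 0, -0.8, 0, 0.4], [0, 0, 0, 0, -0.8, 0, 0.4], [0, 0, 0, 0, -0.8, 0, 0.4], [0, 0, 0, 0, -0.8, 0, 0.4]]], newtons=40)

```text
time_s: 3.4
position: [0.5242, 0.0215, 0.0881]
orientation: [0.68, 0.733, 0.001, 0.001]
wrist_force: [-0.5, 0.2, 5.9]
width: 0.652
```

```bash
python3 -c "
from h import *
plan(500,300,150,94.35)"
```

```text
3.4 [0.5242 0.0215 0.0881] [0.6797 0.7335 0.0006 0.0008] F [-0.5414  0.2188  5.8648] w 0.6519556700834291 q [-0.0983  0.4286 -0.3914  0.7489 -0.      1.3964]
psi 94.35649647519364 turn [0.0019 0.0004 0.0001] shift [279.4756  -2.8206 -61.9845]
```

Call:
servo_tool(series=[[[0, 0, 0, 0, 0, -30, 0.4], [0, 0, 0, 0, 0, -60, 0.4], [0, 0, 0, 45, 0, -60, 0.4], [0, 0, 0, 95, 0, -60, 0.4], [0, 0, 0, 145, -1, -60, 0.4], [0, 0, 0, 195, -2, -60, 0.4], [0, 0, 0, 245, -3, -60, 0.4], [0, 0, 0, 279, -3, -60, 0.4]]])

```text
time_s: 4.4
position: [0.4986, 0.3017, 0.1472]
orientation: [0.679, 0.734, 0.0, -0.0]
wrist_force: [0.5, -0.2, -2.4]
width: 0.642
```

Call:
servo_tool(series=[[[0, 0, 0, 0, 0, 10, 0.4], [0, 0, 0, 0, 0, 30, 0.4], [0, 0, 0, 0, 0, 50, 0.4], [0, 0, 0, 0, 0, 56, 0.4], [0, 0, 0, 0, 0, 60, 0.4], [0, 0, 0, 0, 0, 61.5, 0.4], [0, 0, 0, 0, 0, 61.5, 0.4]]])

```text
time_s: 5.28
position: [0.4995, 0.2995, 0.0862]
orientation: [0.68, 0.733, 0.0, 0.0]
wrist_force: [-2.2, -0.3, 2.3]
width: 0.647
```

```bash
python3 -c "
from h import *
plan(500,300,86,94.35)
s=snap('side','s2');cv2.imwrite('pics/s2c.png',cv2.resize(s['img'][60:340,150:400,::-1],None,fx=2,fy=2))"
```

```text
5.275 [0.4995 0.2995 0.0862] [0.6798 0.7334 0.0003 0.0002] F [-2.1765 -0.2797  2.3033] w 0.6474646120781793 q [ 0.4147  0.5252 -0.2292  0.8157 -0.0002  1.9096]
psi 94.34954291858963 turn [ 0.0007 -0.0001 -0.    ] shift [0.4522 0.5458 0.192 ]
```

View pics/s2c.png

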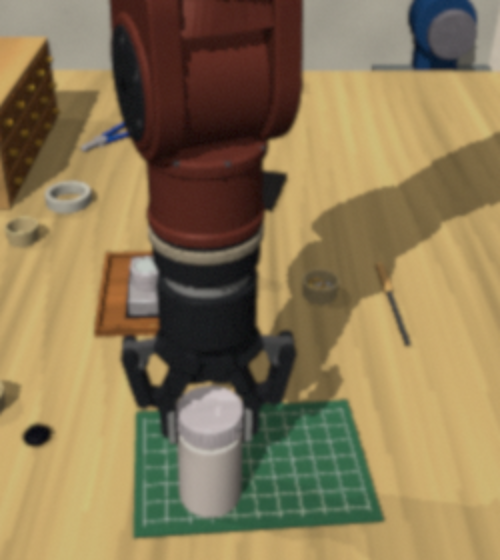

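Call:
servo_tool(series=[[[0, 0, 0, 0, 0, 0, 0.75], [0, 0, 0, 0, 0, 0, 0.9], [0, 0, 0, 0, 0, -2, 0.9], [0, 0, 0, 0, 0, -50, 0.9], [0, 0, 0, 0, 0, -90, 0.9], [0, 0, 0, -60, 0, -90, 0.9], [0, 0, 0, -120, 1, -90, 0.9], [0, 0, 0, -180, 2, -90, 0.9]]])

```text
time_s: 6.32
position: [0.515, 0.1187, 0.1759]
orientation: [0.679, 0.734, 0.0, 0.0]
wrist_force: [1.1, -0.4, -0.2]
width: 0.899
```

Call:
servo_tool(series=[[[0, 0, 0, -60, 1, 0, 0.8], [0, 0, 0, -120, 2, 0, 0.8], [0, 0, 0, -166, 2, 0, 0.7], [0, 0, 0, -166, 2, 0, 0.7], [0, 0, 0, -166, 2, 0, 0.7]]])

```text
time_s: 6.95
position: [0.5294, -0.045, 0.1755]
orientation: [0.68, 0.733, 0.0, -0.0]
wrist_force: [-0.2, -0.0, 0.2]
width: 0.699
```

```bash
python3 -c "
from h import *
plan(529.7,-45.4,107,94.35)
s=snap('top')
m=big((pts(s)[...,2]>.1)&(np.mgrid[:384,:512][1]<190)&(np.mgrid[:384,:512][0]>120))
print(circ(edge(s,m,.111)))"
```

```text
6.95 [ 0.5294 -0.045   0.1755] [ 0.6799  0.7333  0.0001 -0.0002] F [-0.2465 -0.0221  0.2338] w 0.6990465659590622 q [-0.2226  0.3497 -0.2521  0.9692  0.0004  1.2727]
psi 94.32440100980557 turn [-0.0001 -0.0004 -0.0004] shift [-0.4816  0.3048 68.5367]
(array([299.4, 181.1]), 128.6)
```

Call:
servo_tool(series=[[[0, 0, 0, -0.4, 0.3, 35, 0.7], [0, 0, 0, -0.4, 0.3, 60, 0.7], [0, 0, 0, -0.4, 0.3, 68, 0.7], [0, 0, 0, -0.4, 0.3, 68, 0.5], [0, 0, 0, -0.4, 0.3, 68, 0.35], [0, 0, 0, -0.4, 0.3, 68, 0.2], [0, 0, 0, -0.4, 0.3, 68, 0.1], [0, 0, 0, -0.4, 0.3, 68, 0.1]]], newtons=30)

```text
time_s: 8.0
position: [0.5307, -0.0456, 0.1086]
orientation: [0.68, 0.733, 0.001, 0.001]
wrist_force: [-1.0, -0.0, 6.9]
width: 0.29
```

```bash
python3 -c "
from h import *
plan(500,225,107,94.35)"
```

```text
8.0 [ 0.5307 -0.0456  0.1086] [0.6797 0.7334 0.0007 0.0009] F [-1.0037 -0.0419  6.9388] w 0.29046805324361463 q [-0.2232  0.4172 -0.3453  0.8062  0.0003  1.2716]
psi 94.35198070275116 turn [0.0022 0.0003 0.    ] shift [272.1776 -10.0894   1.4758]
```

Call:
servo_tool(series=[[[0, 0, 0, 0, 0, -30, 0.1], [0, 0, 0, 0, 0, -60, 0.1], [0, 0, 0, 40, -1, -60, 0.1], [0, 0, 0, 90, -3, -60, 0.1], [0, 0, 0, 140, -5, -60, 0.1], [0, 0, 0, 190, -7, -60, 0.1], [0, 0, 0, 240, -9, -60, 0.1], [0, 0, 0, 272, -10, -60, 0.1]]])

```text
time_s: 9.0
position: [0.4985, 0.227, 0.1676]
orientation: [0.679, 0.734, 0.0, -0.0]
wrist_force: [1.0, 0.5, -1.6]
width: 0.296
```

Call:
servo_tool(series=[[[0, 0, 0, 0, 0, 10, 0.1], [0, 0, 0, 0, 0, 30, 0.1], [0, 0, 0, 0, 0, 50, 0.1], [0, 0, 0, 0, 0, 56, 0.1], [0, 0, 0, 0, 0, 60, 0.1], [0, 0, 0, 0, 0, 61.5, 0.1], [0, 0, 0, 0, 0, 61.5, 0.1], [0, 0, 0, 0, 0, 61.5, 0.1]]])

```text
time_s: 10.0
position: [0.4997, 0.225, 0.1066]
orientation: [0.68, 0.733, 0.001, 0.0]
wrist_force: [-0.5, -0.2, 2.0]
width: 0.292
```

```bash
python3 -c "
from h import *
plan(500,225,107,94.35)
s=snap('side','s3');cv2.imwrite('pics/s3c.png',cv2.resize(s['img'][60:340,150:400,::-1],None,fx=2,fy=2))"
```

```text
10.0 [0.4997 0.225  0.1066] [0.6797 0.7335 0.0005 0.0004] F [-0.5136 -0.1673  2.0312] w 0.29171630932437975 q [ 0.2898  0.4455 -0.3042  0.8198 -0.0001  1.7846]
psi 94.35332293772801 turn [ 0.0012 -0.0002  0.0001] shift [-0.0496  0.3033 -0.3581]
```

View pics/s3c.png

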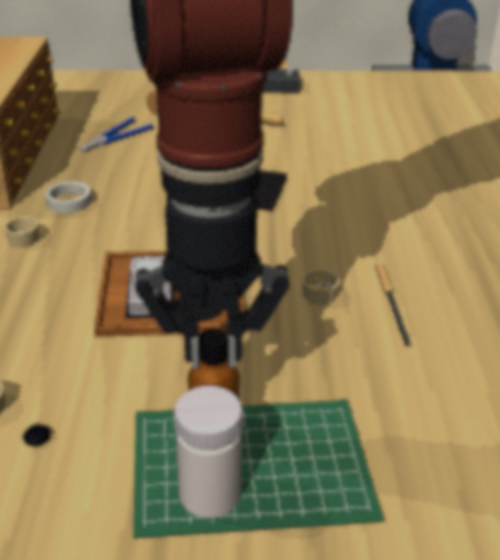

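Call:
servo_tool(series=[[[0, 0, 0, 0, 0, 0, 0.4], [0, 0, 0, 0, 0, 0, 0.6], [0, 0, 0, 0, 0, -2, 0.6], [0, 0, 0, 0, 0, -50, 0.7], [0, 0, 0, 0, 0, -80, 0.75], [0, 0, 0, -55, 18, -80, 0.75], [0, 0, 0, -110, 36, -80, 0.75], [0, 0, 0, -160, 52, -80, 0.75]]])

```text
time_s: 11.05
position: [0.5638, 0.0677, 0.1863]
orientation: [0.68, 0.734, 0.0, 0.0]
wrist_force: [0.9, 0.2, -1.0]
width: 0.744
```

Call:
servo_tool(series=[[[0, 0, 0, -55, 15, 0, 0.75], [0, 0, 0, -67, 19, 30, 0.75], [0, 0, 0, -67, 19, 80, 0.75], [0, 0, 0, -67, 19, 110, 0.75], [0, 0, 0, -67, 19, 110, 0.75], [0, 0, 0, -67, 19, 110, 0.75]]])

```text
time_s: 11.8
position: [0.5881, 0.004, 0.0773]
orientation: [0.68, 0.734, 0.0, 0.001]
wrist_force: [1.4, 0.1, -0.1]
width: 0.748
```

```bash
python3 -c "
from h import *
plan(588,3.7,38,94.35)
s=snap('side','s4');cv2.imwrite('pics/s4c.png',cv2.resize(s['img'][120:280,150:310,::-1],None,fx=3.5,fy=3.5))"
```

```text
11.8 [0.5881 0.004  0.0773] [0.6797 0.7335 0.0005 0.0006] F [ 1.3987  0.0919 -0.1202] w 0.7475134713596286 q [-0.1175  0.5438 -0.2232  0.8022  0.      1.3771]
psi 94.36425073254966 turn [0.0015 0.0003 0.0002] shift [-0.2688 -0.1563 39.3105]
```

View pics/s4c.png

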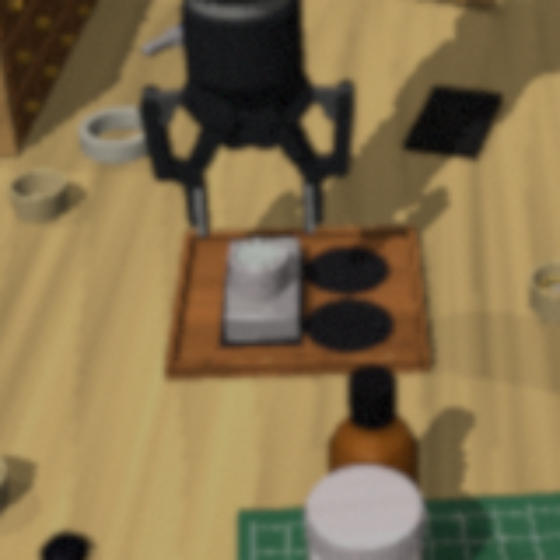

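The tin and block are clear, with the fingers either side of the tin. I'll check the fingertip height from depth.

```bash
python3 -c "
from h import *
s=snap('side');P=pts(s)
for c,(a,b) in {'L':(202,211),'R':(236,245)}.items():
  for v in range(178,190): q=P[v,a:b]; k=np.argmax(q[:,1]-5*(q[:,2]<.03)); print(c,v,a+k,q[k]*1000)
"
```

```text
L 178 207 [621.99856077  17.60988166  99.75960844]
L 179 207 [621.81126949  19.66868926  98.34782765]
L 180 207 [621.94589954  20.15610089  95.93283235]
L 181 206 [624.32416302  21.01582743  93.71838698]
L 182 206 [625.01387886  18.86376629  89.57796689]
L 183 206 [625.52083778  17.59568383  85.98918231]
L 184 206 [625.4531312   19.07702057  84.18745556]
L 185 207 [623.5521369   18.11845144  80.8106182 ]
L 186 208 [621.23725517  19.12891884  78.72597752]
L 187 203 [653.91401006 -74.80595345  12.94911385]
L 188 203 [653.31109533 -70.7506745   12.5072009 ]
L 189 210 [470.87682084 756.45999054 568.65019233]
R 178 238 [550.92599435  13.29659607  98.03702774]
R 179 237 [553.43543152  12.52967649  94.78728523]
R 180 237 [553.68162099  11.33505457  91.28090622]
R 181 239 [548.88561216  13.72617869  90.13434322]
R 182 238 [551.15390043  15.233974    88.32206862]
R 183 239 [549.28786577  11.9202627   83.43769302]
R 184 238 [551.69505295  12.2823814   80.85849142]
R 185 238 [551.60621341  14.12302132  79.28171588]
R 186 236 [567.52786076 -82.44934971  12.38040504]
R 187 236 [567.72059538 -82.94257021   8.88273891]
R 188 244 [546.49268163 -81.60594185   6.93182584]
R 189 236 [567.21667157 -76.22508766   7.03826639]
```

Call:
servo_tool(series=[[[0, 0, 0, -0.3, -0.2, 25, 0.75], [0, 0, 0, -0.3, -0.2, 42, 0.75], [0, 0, 0, -0.3, -0.2, 42, 0.75], [0, 0, 0, -0.3, -0.2, 42, 0.6], [0, 0, 0, -0.3, -0.2, 42, 0.5], [0, 0, 0, -0.3, -0.2, 42, 0.4], [0, 0, 0, -0.3, -0.2, 42, 0.4], [0, 0, 0, -0.3, -0.2, 42, 0.4]]], newtons=25)

```text
time_s: 12.9
position: [0.5879, 0.0036, 0.035]
orientation: [0.68, 0.733, 0.001, 0.001]
wrist_force: [-0.3, 0.3, 5.5]
width: 0.473
```

```bash
python3 -c "
from h import *
plan(395,262,80,94.35)
"
```

```text
12.9 [0.5879 0.0036 0.035 ] [0.6797 0.7335 0.0006 0.0008] F [-0.3478  0.2556  5.5144] w 0.47304288915323056 q [-0.1182  0.5942 -0.2649  0.7097  0.      1.3765]
psi 94.35808846964365 turn [0.0019 0.0003 0.0001] shift [ 272.2818 -172.6292  -45.3871]
```

Call:
servo_tool(series=[[[0, 0, 0, 0, 0, -30, 0.3], [0, 0, 0, 0, 0, -60, 0.3], [0, 0, 0, 25, -40, -60, 0.3], [0, 0, 0, 50, -80, -60, 0.3], [0, 0, 0, 75, -120, -60, 0.3], [0, 0, 0, 100, -155, -60, 0.3], [0, 0, 0, 140, -172, -60, 0.3], [0, 0, 0, 190, -172, -60, 0.3]]])

```text
time_s: 13.9
position: [0.3998, 0.1806, 0.0944]
orientation: [0.68, 0.733, -0.0, 0.0]
wrist_force: [1.5, -0.4, 0.2]
width: 0.464
```

Call:
servo_tool(series=[[[0, 0, 0, 50, 0, 0, 0.3], [0, 0, 0, 82, 0, 20, 0.3], [0, 0, 0, 82, 0, 50, 0.3], [0, 0, 0, 82, 0, 70, 0.3], [0, 0, 0, 82, 0, 78, 0.3], [0, 0, 0, 82, 0, 81.5, 0.3], [0, 0, 0, 82, 0, 81.5, 0.3], [0, 0, 0, 82, 0, 81.5, 0.3]]])

```text
time_s: 14.9
position: [0.3955, 0.262, 0.0131]
orientation: [0.68, 0.733, 0.001, 0.0]
wrist_force: [-0.2, -0.5, -0.7]
width: 0.468
```

```bash
python3 -c "
from h import *
plan(395,262,13,94.35)
s=snap('side','s5');cv2.imwrite('pics/s5c.png',cv2.resize(s['img'][80:340,150:400,::-1],None,fx=2.2,fy=2.2))"
```

```text
14.9 [0.3955 0.262  0.0131] [0.6798 0.7334 0.0006 0.0003] F [-0.1657 -0.5411 -0.7279] w 0.4677681973561587 q [ 0.4308  0.4651 -0.5988  0.5055  0.      1.9258]
psi 94.33904390562518 turn [ 0.0013 -0.0005 -0.0002] shift [ 0.0518 -0.5155  0.1485]
```

View pics/s5c.png

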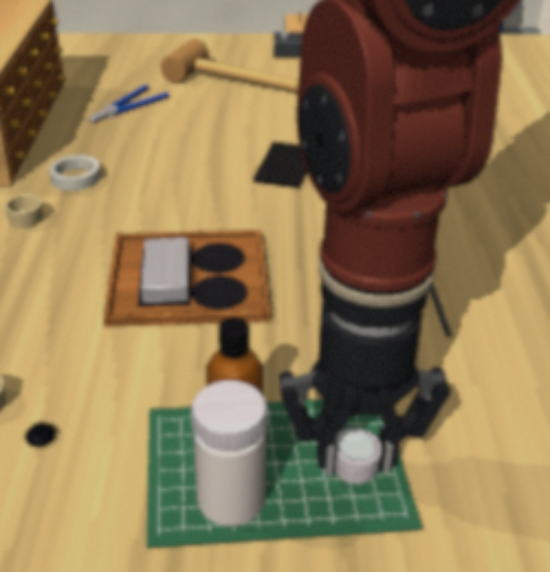

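Call:
servo_tool(series=[[[0, 0, 0, 0, 0, 0, 0.6], [0, 0, 0, 0, 0, 0, 0.7], [0, 0, 0, 0, 0, -4, 0.7], [0, 0, 0, 0, 0, -50, 0.8], [0, 0, 0, 0, 0, -90, 0.8], [0, 0, 0, -60, 0, -110, 0.8], [0, 0, 0, -110, 0, -110, 0.8], [0, 0, 0, -110, 0, -110, 0.8]]])

```text
time_s: 15.95
position: [0.4035, 0.1497, 0.1231]
orientation: [0.681, 0.732, 0.0, 0.0]
wrist_force: [0.2, 0.6, -0.4]
width: 0.8
```

```bash
cat >> h.py <<'E'
def look(s,what):
    P=pts(s);Z=P[...,2];v,u=np.mgrid[:384,:512];V=s['img'].max(2)
    for n in what:
        lo,hi,b,h={'block':(.015,.032,(215,290,110,165),.025),'pad':(.004,.016,(345,425,175,235),.010),'bop':(.024,.036,(345,425,170,240),.030),'tray':(.004,.03,(200,305,95,205),.012)}[n]
        m=(Z>lo)&(Z<hi)&(u>=b[0])&(u<=b[1])&(v>=b[2])&(v<=b[3])
        if n=='pad': m=(V<60)&(u>=b[0])&(u<=b[1])&(v>=b[2])&(v<=b[3])
        m=big(m);print(n,m.sum(),round(float(np.median(Z[m]))*1000,1),rect(edge(s,m,h)),np.mean(ray(s,u[m],v[m],h),0)*1000)
E
python3 -c "
from h import *
st();s=snap('top','top1');look(s,['block','pad','tray'])"
```

```text
15.95 [0.4035 0.1497 0.1231] [0.6812 0.7321 0.0001 0.0004] F [ 0.2014  0.5676 -0.3751] w 0.799676350840522 q [ 0.1854  0.2285 -0.5846  0.757  -0.0006  1.6844]
block 1232 25.2 (array([586.3,  -6.8]), 51.8, 94.7, 4.68) [586.5371  -6.8707  25.    ]
pad 1774 10.3 (array([ 451. , -272.2]), 64.7, 110.4, -13.59) [ 451.0568 -272.1645   10.    ]
tray 6264 6.7 (array([562.8,  -8.7]), 161.8, 176.2, -85.68) [562.803   -8.4565  12.    ]
```

Call:
servo_tool(series=[[[0, 0, 0, -60, 20, 0, 0.8], [0, 0, 0, -110, 60, 0, 0.8], [0, 0, 0, -150, 110, 0, 0.8], [0, 0, 0, -170, 150, 20, 0.8], [0, 0, 0, -170, 170, 50, 0.8], [0, 0, 0, -170, 170, 70, 0.8], [0, 0, 0, -170, 170, 70, 0.8]]])

```text
time_s: 16.88
position: [0.5844, -0.0031, 0.0507]
orientation: [0.679, 0.734, -0.001, -0.002]
wrist_force: [-0.6, 0.0, -0.5]
width: 0.803
```

```bash
python3 -c "
from h import *
plan(586.5,-6.9,11,94.5)"
```

```text
16.875 [ 0.5844 -0.0031  0.0507] [ 0.6793  0.7339 -0.001  -0.0016] F [-0.575   0.0361 -0.4984] w 0.8026859838671044 q [-0.1305  0.5729 -0.254   0.7476  0.0002  1.363 ]
psi 94.42602248426147 turn [-0.0036 -0.001  -0.0013] shift [-3.9689  1.9249 39.7235]
```

Call:
servo_tool(series=[[[0, 0, 0, -3.5, 1.7, 10, 0.8], [0, 0, 0, -3.5, 1.7, 25, 0.8], [0, 0, 0, -3.5, 1.7, 33, 0.8], [0, 0, 0, -3.5, 1.7, 38, 0.8], [0, 0, 0, -3.5, 1.7, 38, 0.8], [0, 0, 0, -3.5, 1.7, 38, 0.8]]])

```text
time_s: 17.62
position: [0.5879, -0.0079, 0.0148]
orientation: [0.68, 0.733, 0.0, 0.0]
wrist_force: [0.3, -0.5, 0.4]
width: 0.807
```

```bash
python3 -c "
from h import *
plan(586.5,-6.9,11,94.5)"
```

```text
17.625 [ 0.5879 -0.0079  0.0148] [0.6798 0.7334 0.0002 0.0002] F [ 0.2596 -0.5204  0.3556] w 0.8067317372449142 q [-0.1377  0.6216 -0.2795  0.6691  0.      1.3571]
psi 94.35159679088875 turn [ 0.0005  0.0001 -0.0026] shift [ 1.0735 -1.2923  3.8219]
```

Call:
servo_tool(series=[[[0, 0, -0.003, 1, -1.3, 3.5, 0.8], [0, 0, -0.003, 1, -1.3, 3.5, 0.8], [0, 0, -0.003, 1, -1.3, 3.5, 0.7], [0, 0, -0.003, 1, -1.3, 3.5, 0.6], [0, 0, -0.003, 1, -1.3, 3.5, 0.5], [0, 0, -0.003, 1, -1.3, 3.5, 0.5], [0, 0, -0.003, 1, -1.3, 3.5, 0.5], [0, 0, -0.003, 1, -1.3, 3.5, 0.5]]], newtons=70)

```text
time_s: 18.62
position: [0.588, -0.007, 0.0133]
orientation: [0.679, 0.735, 0.001, 0.002]
wrist_force: [-1.9, 1.3, 20.8]
width: 0.573
```

```bash
python3 -c "
from h import *
plan(451,-272.2,71,76.45)"
```

```text
18.625 [ 0.588  -0.007   0.0133] [0.6786 0.7345 0.0011 0.0015] F [-1.8877  1.2695 20.8217] w 0.5734419236824442 q [-0.1363  0.6218 -0.2844  0.6607  0.0001  1.3553]
psi 94.53384959013206 turn [0.0039 0.0001 0.3156] shift [-253.5361 -157.3476  -58.1103]
```

Call:
servo_tool(series=[[[0, 0, 0, 0, 0, -15, 0.4], [0, 0, 0, 0, 0, -35, 0.4], [0, 0, 0, 0, 0, -60, 0.4], [0, 0, 0, 0, 0, -60, 0.4]]])

```text
time_s: 19.12
position: [0.5872, -0.0071, 0.0724]
orientation: [0.679, 0.734, 0.001, 0.001]
wrist_force: [0.5, -0.1, -7.3]
width: 0.564
```

Call:
servo_tool(series=[[[0, 0, 0.03, -25, -16, 0, 0.4], [0, 0, 0.08, -65, -40, 0, 0.4], [0, 0, 0.14, -110, -68, 0, 0.4], [0, 0, 0.2, -155, -96, 0, 0.4], [0, 0, 0.26, -200, -124, 0, 0.4], [0, 0, 0.3, -235, -146, 0, 0.4], [0, 0, 0.316, -253, -157, 0, 0.4], [0, 0, 0.316, -253, -157, 0, 0.4]]])

```text
time_s: 20.12
position: [0.4483, -0.2724, 0.0698]
orientation: [0.787, 0.617, -0.0, -0.001]
wrist_force: [0.5, 0.7, -6.6]
width: 0.567
```

```bash
python3 -c "
from h import *
plan(451,-272.2,18.5,76.45)
s=snap('top','top2');look(s,['pad'])
s=snap('side','s6');cv2.imwrite('pics/s6c.png',cv2.resize(s['img'][60:260,180:380,::-1],None,fx=3,fy=3))"
```

```text
20.125 [ 0.4483 -0.2724  0.0698] [ 0.7866  0.6175 -0.0003 -0.0009] F [ 0.5205  0.6894 -6.6426] w 0.5667553157513759 q [-0.6853  0.4545 -0.4074  0.7107 -0.0003  1.1252]
psi 76.26563637674258 turn [-0.0018 -0.0005 -0.0032] shift [ 0.7965  2.7081 51.329 ]
pad 2105 153.9 (array([ 449.9, -282.3]), 119.7, 141.7, -0.77) [ 447.9141 -297.9188   10.    ]
```

View pics/s6c.png

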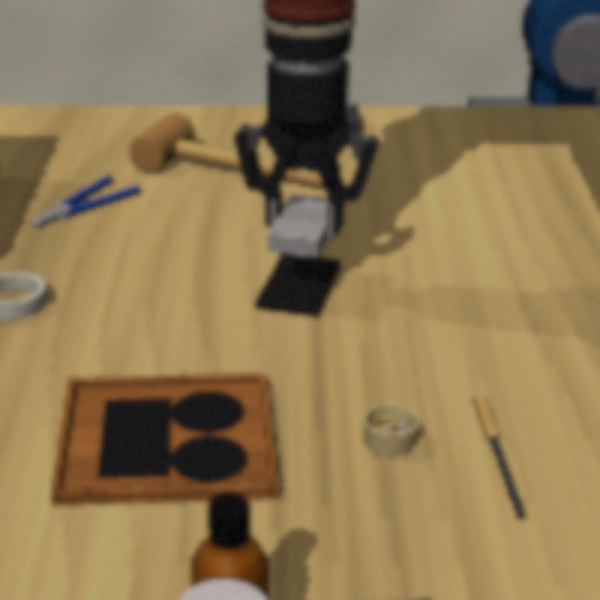

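Call:
servo_tool(series=[[[0, 0, -0.003, 0.6, 2.2, 15, 0.4], [0, 0, -0.003, 0.6, 2.2, 30, 0.4], [0, 0, -0.003, 0.6, 2.2, 42, 0.4], [0, 0, -0.003, 0.6, 2.2, 46, 0.4], [0, 0, -0.003, 0.6, 2.2, 46, 0.4], [0, 0, -0.003, 0.6, 2.2, 46, 0.4]]])

```text
time_s: 20.98
position: [0.4523, -0.2718, 0.0254]
orientation: [0.785, 0.62, 0.0, 0.0]
wrist_force: [1.1, 0.2, -6.8]
width: 0.568
```

```bash
python3 -c "
from h import *
plan(451,-272.2,18.5,76.45)"
```

```text
20.975 [ 0.4523 -0.2718  0.0254] [0.7848 0.6197 0.0001 0.0004] F [ 1.0686  0.2001 -6.8212] w 0.5683925955429873 q [-0.6796  0.5197 -0.4443  0.6059  0.      1.1252]
psi 76.59004804772286 turn [0.0008 0.0004 0.0024] shift [-0.7224 -1.1769  6.903 ]
```

Call:
servo_tool(series=[[[0, 0, 0.002, -0.7, -1.1, 3, 0.4], [0, 0, 0.002, -0.7, -1.1, 5, 0.4], [0, 0, 0.002, -0.7, -1.1, 6.5, 0.4], [0, 0, 0.002, -0.7, -1.1, 7, 0.4], [0, 0, 0.002, -0.7, -1.1, 7, 0.4]]])

```text
time_s: 21.6
position: [0.4507, -0.2719, 0.0184]
orientation: [0.785, 0.619, -0.0, 0.0]
wrist_force: [-2.7, 1.6, 4.9]
width: 0.568
```

```bash
python3 -c "
from h import *
plan(451,-272.2,18.5,76.45)"
```

```text
21.6 [ 0.4507 -0.2719  0.0184] [ 0.7854  0.6189 -0.      0.0001] F [-2.6848  1.6083  4.9038] w 0.5684769979335408 q [-0.6817  0.5288 -0.4527  0.5891 -0.0001  1.1251]
psi 76.47828595445198 turn [0.0001 0.0002 0.0005] shift [-0.2149  0.3284 -0.0831]
```

Call:
servo_tool(series=[[[0, 0, 0, 0, 0, 0, 0.62], [0, 0, 0, 0, 0, 0, 0.7], [0, 0, 0, 0, 0, 0, 0.75], [0, 0, 0, 0, 0, -20, 0.75], [0, 0, 0, 0, 0, -60, 0.75], [0, 0, 0, 0, 0, -110, 0.75], [0, 0, 0, 60, 0, -120, 0.75], [0, 0, 0, 120, 0, -120, 0.75]]])

```text
time_s: 22.6
position: [0.48, -0.1548, 0.1394]
orientation: [0.786, 0.618, 0.001, 0.001]
wrist_force: [1.8, 0.5, -0.4]
width: 0.752
```

Call:
servo_tool(series=[[[0, 0, 0, 60, 0, 0, 0.75], [0, 0, -0.1, 120, 0, 0, 0.75], [0, 0, -0.2, 160, 0, 0, 0.75], [0, 0, -0.31, 160, 0, 0, 0.75], [0, 0, -0.31, 160, 0, 0, 0.75]]])

```text
time_s: 23.22
position: [0.5163, 0.0008, 0.138]
orientation: [0.68, 0.733, -0.0, 0.0]
wrist_force: [0.1, -0.1, -0.3]
width: 0.749
```

```bash
python3 -c "
from h import *
plan(395.5,262,13,94.35)
s=snap('top','top3');look(s,['bop'])
cv2.imwrite('pics/t3c.png',cv2.resize(s['img'][160:250,330:440,::-1],None,fx=5,fy=5,interpolation=cv2.INTER_CUBIC))"
```

```text
23.225 [0.5163 0.0008 0.138 ] [ 0.6803  0.7329 -0.      0.0001] F [ 0.1441 -0.0979 -0.3341] w 0.7489328690126482 q [-0.14    0.3588 -0.348   0.8639 -0.0001  1.3564]
psi 94.2598440687321 turn [ 0.      0.0001 -0.0016] shift [ 269.4458 -101.0452  124.9428]
bop 1268 30.1 (array([ 450.3, -270.3]), 50.1, 96.5, -13.31) [ 450.2672 -270.6153   30.    ]
```

View pics/t3c.png

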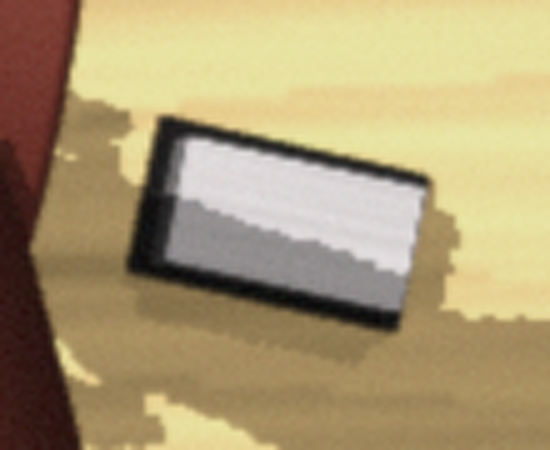

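Call:
servo_tool(series=[[[0, 0, 0, 30, -50, 0, 0.75], [0, 0, 0, 70, -90, 0, 0.75], [0, 0, 0, 120, -101, 0, 0.75], [0, 0, 0, 180, -101, 0, 0.75], [0, 0, 0, 235, -101, 0, 0.75], [0, 0, 0, 269, -101, 20, 0.75], [0, 0, 0, 269, -101, 70, 0.75], [0, 0, 0, 269, -101, 80, 0.75]]])

```text
time_s: 24.28
position: [0.3937, 0.26, 0.0559]
orientation: [0.681, 0.732, -0.002, -0.001]
wrist_force: [0.5, -1.2, 1.0]
width: 0.749
```

```bash
python3 -c "
from h import *
plan(395.5,262,13,94.35)
s=snap('top');P=pts(s);v,u=np.mgrid[:384,:512]
m=big((P[...,2]>.0285)&(P[...,2]<.036)&(u>345)&(u<425)&(v>170)&(v<240));print(m.sum(),rect(edge(s,m,.03)),ray(s,u[m],v[m],.03).mean(0))"
```

```text
24.275 [0.3937 0.26   0.0559] [ 0.6813  0.732  -0.0022 -0.0009] F [ 0.5238 -1.1599  0.9749] w 0.7488269291095627 q [ 0.4286  0.3956 -0.5588  0.6211 -0.0001  1.9276]
psi 94.11216090032941 turn [-0.0044  0.0017 -0.0042] shift [ 1.9163  2.1062 42.9167]
1110 (array([ 450.3, -271. ]), 49.8, 95.2, -13.31) [ 0.4504 -0.2709  0.03  ]
```

Call:
servo_tool(series=[[[0, 0, 0, 0.4, 0, 25, 0.75], [0, 0, 0, 0.4, 0, 45, 0.75], [0, 0, 0, 0.4, 0, 45, 0.75], [0, 0, 0, 0.4, 0, 45, 0.6], [0, 0, 0, 0.4, 0, 45, 0.5], [0, 0, 0, 0.4, 0, 45, 0.4], [0, 0, 0, 0.4, 0, 45, 0.4], [0, 0, 0, 0.4, 0, 45, 0.4]]], newtons=25)

```text
time_s: 25.32
position: [0.3964, 0.2618, 0.0142]
orientation: [0.681, 0.733, 0.001, 0.0]
wrist_force: [-0.5, -1.2, 9.1]
width: 0.465
```

```bash
python3 -c "
from h import *
plan(586.9,-7.2,73,94.35)"
```

```text
25.325 [0.3964 0.2618 0.0142] [0.6805 0.7327 0.0008 0.0005] F [-0.4806 -1.2495  9.0942] w 0.4645072076197051 q [ 0.4298  0.4638 -0.5969  0.5083 -0.0003  1.9268]
psi 94.22931833809217 turn [ 0.0018 -0.0003 -0.0021] shift [-282.2735  170.299   -58.5822]
```

Call:
servo_tool(series=[[[0, 0, 0, 0, 0, -30, 0.3], [0, 0, 0, 0, 0, -60, 0.3], [0, 0, 0, -40, 0, -60, 0.3], [0, 0, 0, -90, 0, -60, 0.3], [0, 0, 0, -140, 15, -60, 0.3], [0, 0, 0, -180, 50, -60, 0.3], [0, 0, 0, -215, 90, -60, 0.3], [0, 0, 0, -250, 130, -60, 0.3]]])

```text
time_s: 26.32
position: [0.5452, 0.0204, 0.0738]
orientation: [0.681, 0.733, 0.0, 0.0]
wrist_force: [0.4, 0.4, -0.0]
width: 0.47
```

Call:
servo_tool(series=[[[0, 0, 0, -25, 30, 0, 0.3], [0, 0, 0, -32, 40, 0, 0.3], [0, 0, 0, -32, 40, 20, 0.3], [0, 0, 0, -32, 40, 35, 0.3], [0, 0, 0, -32, 40, 45, 0.3], [0, 0, 0, -32, 40, 45, 0.3]]])

```text
time_s: 27.08
position: [0.5852, -0.0067, 0.0274]
orientation: [0.68, 0.733, -0.0, -0.001]
wrist_force: [-0.3, 0.4, 0.2]
width: 0.466
```

```bash
python3 -c "
from h import *
plan(586.9,-7.2,16,94.35)"
```

```text
27.075 [ 0.5852 -0.0067  0.0274] [ 0.6803  0.7329 -0.0004 -0.0006] F [-0.2679  0.4364  0.2331] w 0.46572668236203896 q [-0.1364  0.6022 -0.2751  0.695   0.      1.3601]
psi 94.26219065905738 turn [-0.0015 -0.0003 -0.0015] shift [-0.6393  1.7215 11.4169]
```

Call:
servo_tool(series=[[[0, 0, 0, -0.5, 1.2, 6, 0.3], [0, 0, 0, -0.5, 1.2, 10, 0.3], [0, 0, 0, -0.5, 1.2, 12.5, 0.3], [0, 0, 0, -0.5, 1.2, 13, 0.3], [0, 0, 0, -0.5, 1.2, 13, 0.3]]])

```text
time_s: 27.7
position: [0.5872, -0.0075, 0.0162]
orientation: [0.68, 0.733, 0.0, 0.0]
wrist_force: [-5.6, -0.2, 13.3]
width: 0.464
```

```bash
python3 -c "
from h import *
plan(586.9,-7.2,16,94.35)"
```

```text
27.7 [ 0.5872 -0.0075  0.0162] [0.6805 0.7328 0.0001 0.0002] F [-5.5771 -0.2341 13.3473] w 0.46363836431762917 q [-0.1372  0.6189 -0.2803  0.6711 -0.0001  1.3595]
psi 94.24200121767004 turn [ 0.0005  0.0002 -0.0019] shift [ 0.3461 -0.3223  0.1866]
```

Call:
servo_tool(series=[[[0, 0, 0, 0, 0, -1, 0.5], [0, 0, 0, 0, 0, -1, 0.65], [0, 0, 0, 0, 0, -3, 0.7], [0, 0, 0, 0, 0, -40, 0.7], [0, 0, 0, 0, 0, -100, 0.7], [0, 0, 0, 0, 0, -160, 0.7], [0, 0, 0, 40, -12, -170, 0.7], [0, 0, 0, 100, -30, -170, 0.7]]])

```text
time_s: 28.7
position: [0.551, 0.0899, 0.1865]
orientation: [0.682, 0.732, 0.001, 0.001]
wrist_force: [0.4, 0.3, -1.0]
width: 0.698
```

Call:
servo_tool(series=[[[0, 0, -0.002, 60, -17, 0, 0.7], [0, 0, -0.002, 110, -32, 0, 0.7], [0, 0, -0.002, 138, -40, 0, 0.7], [0, 0, -0.002, 138, -40, 0, 0.7], [0, 0, -0.002, 138, -40, 0, 0.7]]])

```text
time_s: 29.32
position: [0.5001, 0.224, 0.185]
orientation: [0.68, 0.733, -0.0, 0.0]
wrist_force: [-1.0, 0.7, -0.2]
width: 0.698
```

```bash
python3 -c "
from h import *
plan(499.7,225,106.5,94.35)
s=snap('top','top4');P=pts(s);v,u=np.mgrid[:384,:512];look(s,['tray'])
m=big((P[...,2]>.024)&(P[...,2]<.04)&(u>215)&(u<290)&(v>110)&(v<165));print(m.sum(),circ(edge(s,m,.03)))"
```

```text
29.325 [0.5001 0.224  0.185 ] [ 0.6797  0.7335 -0.0001  0.0001] F [-0.9736  0.7183 -0.1965] w 0.6980359697676187 q [ 0.288   0.372  -0.1919  1.007  -0.0004  1.7828]
psi 94.35304722335093 turn [0.     0.0004 0.0001] shift [ 1.0077 -0.2852 78.458 ]
tray 5848 6.1 (array([562.8,  -8.7]), 161.8, 176.2, -85.68) [561.3327  -8.5858  12.    ]
339 (array([586.3,  -7.7]), 19.7)
```

Call:
servo_tool(series=[[[0, 0, 0, 0.6, 0, 35, 0.7], [0, 0, 0, 0.6, 0, 65, 0.7], [0, 0, 0, 0.6, 0, 78, 0.7], [0, 0, 0, 0.6, 0, 78, 0.5], [0, 0, 0, 0.6, 0, 78, 0.35], [0, 0, 0, 0.6, 0, 78, 0.2], [0, 0, 0, 0.6, 0, 78, 0.1], [0, 0, 0, 0.6, 0, 78, 0.1]]], newtons=30)

```text
time_s: 30.38
position: [0.5006, 0.2253, 0.1082]
orientation: [0.68, 0.733, 0.001, 0.001]
wrist_force: [-0.4, -1.4, 6.2]
width: 0.293
```

```bash
python3 -c "
from h import *
plan(530.3,-45.4,108.6,94.35)"
```

```text
30.375 [0.5006 0.2253 0.1082] [0.6797 0.7335 0.0009 0.0006] F [-0.4399 -1.4441  6.2043] w 0.2928629861168192 q [ 0.2899  0.4447 -0.3008  0.8232 -0.0002  1.7846]
psi 94.35573657115346 turn [ 0.0021 -0.0003  0.0001] shift [-272.1963    9.0572   -0.4868]
```

Call:
servo_tool(series=[[[0, 0, 0, 0, 0, -30, 0.1], [0, 0, 0, 0, 0, -60, 0.1], [0, 0, 0, -40, 1, -60, 0.1], [0, 0, 0, -90, 3, -60, 0.1], [0, 0, 0, -140, 5, -60, 0.1], [0, 0, 0, -190, 7, -60, 0.1], [0, 0, 0, -240, 9, -60, 0.1], [0, 0, 0, -272, 9, -60, 0.1]]])

```text
time_s: 31.38
position: [0.5296, -0.0476, 0.1673]
orientation: [0.68, 0.733, 0.0, 0.0]
wrist_force: [1.3, -0.9, -2.1]
width: 0.292
```

Call:
servo_tool(series=[[[0, 0, 0, 0, 0, 5, 0.1], [0, 0, 0, 0, 0, 25, 0.1], [0, 0, 0, 0, 0, 45, 0.1], [0, 0, 0, 0, 0, 48, 0.1], [0, 0, 0, 0, 0, 48, 0.1]]])

```text
time_s: 32.0
position: [0.5295, -0.0448, 0.1193]
orientation: [0.679, 0.734, 0.0, -0.0]
wrist_force: [0.3, 0.5, -1.9]
width: 0.295
```

```bash
python3 -c "
from h import *
plan(530.3,-45.4,109,94.35)"
```

```text
32.0 [ 0.5295 -0.0448  0.1193] [ 0.6795  0.7337  0.0001 -0.    ] F [ 0.2717  0.4759 -1.8837] w 0.29499224537091556 q [-0.2222  0.4045 -0.3326  0.8336  0.0001  1.2719]
psi 94.39600445865119 turn [ 0.0001 -0.0001  0.0008] shift [-0.6275  0.7614 10.3292]
```

Call:
servo_tool(series=[[[0, 0, 0, -0.5, 0.6, 5, 0.1], [0, 0, 0, -0.5, 0.6, 8, 0.1], [0, 0, 0, -0.5, 0.6, 10, 0.1], [0, 0, 0, -0.5, 0.6, 10, 0.1]]])

```text
time_s: 32.5
position: [0.5305, -0.0461, 0.1102]
orientation: [0.68, 0.733, 0.0, 0.001]
wrist_force: [-3.2, 1.6, 11.7]
width: 0.293
```

```bash
python3 -c "
from h import *
plan(530.3,-45.4,109,94.35)"
```

```text
32.5 [ 0.5305 -0.0461  0.1102] [0.6798 0.7334 0.0003 0.0007] F [-3.2306  1.5627 11.726 ] w 0.2928971155711369 q [-0.2238  0.4156 -0.3428  0.8109 -0.0002  1.2711]
psi 94.34948993312646 turn [ 0.0013  0.0006 -0.    ] shift [ 0.669  -0.1462  1.1936]
```

Call:
servo_tool(series=[[[0, 0, 0, 0, 0, -1, 0.4], [0, 0, 0, 0, 0, -1, 0.55], [0, 0, 0, 0, 0, -3, 0.6], [0, 0, 0, 0, 0, -40, 0.7], [0, 0, 0, 0, 0, -80, 0.9], [0, 0, 0, 50, -1, -80, 1], [0, 0, 0, 110, -2, -80, 1], [0, 0, 0, 170, -3, -80, 1]]])

```text
time_s: 33.5
position: [0.514, 0.1249, 0.1892]
orientation: [0.68, 0.733, 0.0, 0.0]
wrist_force: [1.5, -0.7, -0.5]
width: 0.998
```

Call:
servo_tool(series=[[[0, 0, 0, 60, 0, 0, 1], [0, 0, 0, 120, -1, 0, 1], [0, 0, 0, 176.5, -1.5, 0, 1], [0, 0, 0, 176.5, -1.5, 0, 1], [0, 0, 0, 176.5, -1.5, 0, 1]]])

```text
time_s: 34.12
position: [0.499, 0.2992, 0.1888]
orientation: [0.679, 0.734, -0.0, 0.0]
wrist_force: [-0.1, -0.8, 0.1]
width: 1.004
```

```bash
python3 -c "
from h import *
plan(499.5,299.6,86.5,94.35)"
```

```text
34.125 [0.499  0.2992 0.1888] [ 0.6795  0.7337 -0.0004  0.    ] F [-0.0733 -0.799   0.0816] w 1.0038047979079183 q [ 0.4146  0.4317 -0.0887  1.0511 -0.0003  1.9087]
psi 94.39298427784551 turn [-0.0005  0.0005  0.0008] shift [  0.4484   0.5547 102.2497]
```

Call:
servo_tool(series=[[[0, 0, 0, 0.4, 0.4, 50, 1], [0, 0, 0, 0.4, 0.4, 90, 1], [0, 0, 0, 0.4, 0.4, 102, 1], [0, 0, 0, 0.4, 0.4, 102, 1], [0, 0, 0, 0.4, 0.4, 102, 0.7], [0, 0, 0, 0.4, 0.4, 102, 0.5], [0, 0, 0, 0.4, 0.4, 102, 0.4], [0, 0, 0, 0.4, 0.4, 102, 0.4]]], newtons=40)

```text
time_s: 35.12
position: [0.5006, 0.3001, 0.0888]
orientation: [0.68, 0.733, 0.001, 0.001]
wrist_force: [-1.2, -0.4, 6.6]
width: 0.643
```

Call:
servo_tool(series=[[[0, 0, 0, 0, 0, 0, 0.4]]])

```text
time_s: 35.25
position: [0.5006, 0.3001, 0.0888]
orientation: [0.68, 0.733, 0.001, 0.001]
wrist_force: [-1.2, -1.2, 6.3]
width: 0.646
```

```bash
python3 -c "
from h import *
plan(524.2,21.5,88,94.35)"
```

```text
35.25 [0.5006 0.3001 0.0888] [0.6797 0.7335 0.0012 0.0007] F [-1.2255 -1.2224  6.2666] w 0.6459999048073505 q [ 0.4149  0.523  -0.2251  0.82   -0.0003  1.9097]
psi 94.35691802977453 turn [ 0.0027 -0.0006  0.0001] shift [-279.5764    2.3274    0.6046]
```

Call:
servo_tool(series=[[[0, 0, 0, 0, 0, -30, 0.4], [0, 0, 0, 0, 0, -60, 0.4], [0, 0, 0, -45, 0, -60, 0.4], [0, 0, 0, -95, 1, -60, 0.4], [0, 0, 0, -145, 1, -60, 0.4], [0, 0, 0, -195, 2, -60, 0.4], [0, 0, 0, -240, 2, -60, 0.4], [0, 0, 0, -265, 2, -60, 0.4]]])

```text
time_s: 36.25
position: [0.5221, 0.0335, 0.1478]
orientation: [0.68, 0.733, 0.0, 0.001]
wrist_force: [0.5, 0.1, -2.9]
width: 0.64
```

Call:
servo_tool(series=[[[0, 0, 0, -10, 0, 0, 0.4], [0, 0, 0, -14.5, 0.3, 0, 0.4], [0, 0, 0, -14.5, 0.3, 15, 0.4], [0, 0, 0, -14.5, 0.3, 35, 0.4], [0, 0, 0, -14.5, 0.3, 48, 0.4], [0, 0, 0, -14.5, 0.3, 48, 0.4]]])

```text
time_s: 37.0
position: [0.5221, 0.0219, 0.0977]
orientation: [0.679, 0.734, -0.001, -0.001]
wrist_force: [0.8, -0.3, -2.5]
width: 0.645
```

```bash
python3 -c "
from h import *
plan(524.2,21.5,90.5,94.35)
s=snap('top','top5');P=pts(s);v,u=np.mgrid[:384,:512]
"
```

```text
37.0 [0.5221 0.0219 0.0977] [ 0.6794  0.7338 -0.0007 -0.001 ] F [ 0.765  -0.304  -2.5165] w 0.6445293019981095 q [-0.0981  0.4166 -0.3805  0.7762  0.0001  1.3958]
psi 94.40375284631912 turn [-0.0025 -0.0006  0.0009] shift [-0.5569  2.0802  7.2105]
```

Call:
servo_tool(series=[[[0, 0, 0, -0.3, 1.2, 4, 0.4], [0, 0, 0, -0.3, 1.2, 7, 0.4], [0, 0, 0, -0.3, 1.2, 7, 0.4]]])

```text
time_s: 37.42
position: [0.5243, 0.021, 0.092]
orientation: [0.68, 0.733, -0.0, -0.0]
wrist_force: [-0.2, -0.2, -2.5]
width: 0.646
```

Call:
servo_tool(series=[[[0, 0, 0, 0, 0, 1.5, 0.4], [0, 0, 0, 0, 0, 3, 0.4], [0, 0, 0, 0, 0, 3, 0.4]]])

```text
time_s: 37.8
position: [0.5246, 0.0211, 0.0907]
orientation: [0.68, 0.733, 0.0, 0.0]
wrist_force: [-7.4, 2.0, 19.7]
width: 0.641
```

```bash
python3 -c "
from h import *
plan(524.2,21.5,90.5,94.35)"
```

```text
37.8 [0.5246 0.0211 0.0907] [0.6797 0.7335 0.0005 0.0004] F [-7.3787  2.0328 19.7221] w 0.6409992069729031 q [-0.0992  0.4265 -0.3865  0.7566  0.0002  1.3955]
psi 94.35999797328631 turn [ 0.0013 -0.      0.0002] shift [ 0.3862 -0.3342  0.2487]
```

Contact is made at the start pose. I'll back off 1.5 mm, release, and retreat upward and to the side.

Call:
servo_tool(series=[[[0, 0, 0, 0, 0, -1.5, 0.5], [0, 0, 0, 0, 0, -1.5, 0.75], [0, 0, 0, 0, 0, -1.5, 0.9], [0, 0, 0, 0, 0, -3, 0.9], [0, 0, 0, 0, 0, -50, 0.9], [0, 0, 0, 0, 0, -110, 0.9], [0, 0, 0, 30, -40, -130, 0.9], [0, 0, 0, 90, -80, -130, 0.9]]])

```text
time_s: 38.8
position: [0.4442, 0.0971, 0.2208]
orientation: [0.681, 0.733, 0.001, 0.001]
wrist_force: [0.2, 1.2, -0.5]
width: 0.896
```

Call:
servo_tool(series=[[[0, 0, 0, 60, -20, 0, 0.9], [0, 0, 0, 120, -40, 0, 0.9], [0, 0, 0, 150, -40, 0, 0.9], [0, 0, 0, 150, -40, 0, 0.9], [0, 0, 0, 150, -40, 0, 0.9]]])

```text
time_s: 39.42
position: [0.3924, 0.2433, 0.2189]
orientation: [0.68, 0.734, -0.0, 0.0]
wrist_force: [1.7, -0.5, 0.1]
width: 0.902
```

Run:
```python
from h import *
st();s=snap('top','top6');P=pts(s);Z=P[...,2];v,u=np.mgrid[:384,:512]
for n,lo,hi,b,h in[('jar',.1,.125,(200,255,95,205),.113),('bottle',.115,.14,(256,305,95,205),.128),('tin',.024,.04,(225,265,118,160),.030),('pot',.012,.04,(240,275,228,262),.024)]:
    m=big((Z>lo)&(Z<hi)&(u>=b[0])&(u<=b[1])&(v>=b[2])&(v<=b[3]));e=edge(s,m,h);print(n,m.sum(),np.median(Z[m]),circ(e))
look(s,['bop'])
a=cv2.resize(s['img'][95:255,190:300,::-1],None,fx=3.7,fy=3.7);t=snap('side')['img'][120:290,170:330,::-1]
b=cv2.resize(t,(int(a.shape[0]*160/170),a.shape[0]))[:,:390]
cv2.imwrite('pics/end.png',np.hstack([a,b]))
```

```text
39.425 [0.3924 0.2433 0.2189] [ 0.6796  0.7336 -0.0002  0.0001] F [ 1.7152 -0.4723  0.061 ] w 0.9018127424641859 q [ 0.3967  0.1872 -0.3544  1.0295 -0.0003  1.8912]
jar 806 0.11305194792036899 (array([523.1,  21.4]), 27.4)
bottle 180 0.12796222572208193 (array([528.3, -46.5]), 12.4)
tin 341 0.030520798244067393 (array([586.3,  -7.6]), 19.7)
pot 143 0.023358421831350618 (array([378.7, -10.9]), 21.7)
bop 1265 30.1 (array([ 450.3, -270.4]), 50.1, 96.3, -13.31) [ 450.2663 -270.6197   30.    ]
```

View pics/end.png

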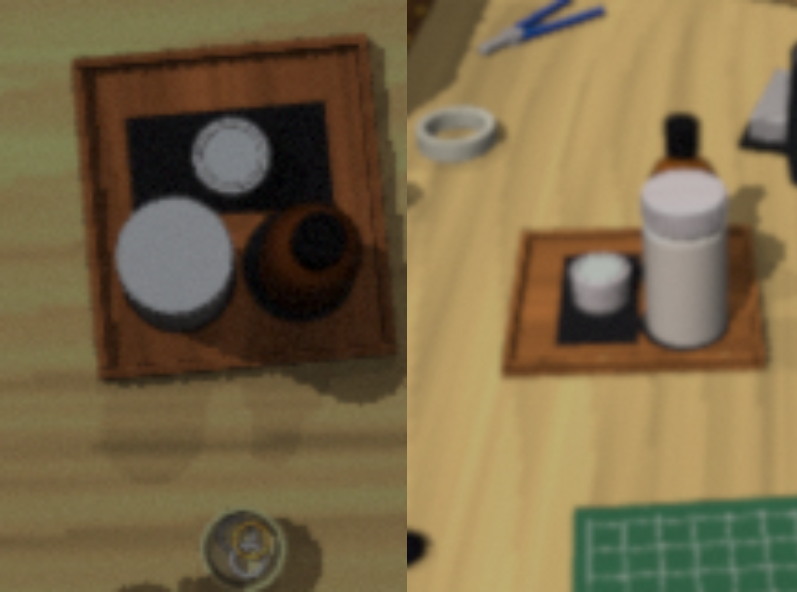

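The tray holds the tin centred on the strip at about (232,157), with the jar and bottle on their rounds, all upright. The pot hasn't moved. The offsets are within 2 mm, so I'm handing in.

```bash
python3 -c "
from h import *
print(env.finish_job());st()"
```

```text
the job is handed in; nothing more can be done
None
the job is handed in; nothing more can be done
```

The bench is set up as you asked, and I handed the job in at about 39 s. I moved the jar, bottle and tin to the mat, laid the block on the pad, then put back the tin, bottle and jar in that order.

| Item | Last camera check (readings good to about 2 mm) |
|---|---|
| Jar | about 1 mm from its starting spot |
| Bottle | about 1.7 mm from its starting spot |
| Tin | within about 1 mm of the centre of the block's old place |
| Block on pad | about 1–2 mm off centre, mostly along its long side; about 0.3° off square |
| Pot | not moved |

In the last pictures everything stood upright and the gripper was clear, about 0.2 m above the mat. No check failed. The largest wrist force I saw was about 21 N, at the end of the block-grip move; readings came only at the end of each move. I left the 1–2 mm offsets alone, because moving things again was riskier than leaving them.

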